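# Close and torque up the filtration cell

## Robot

A 7-joint arm with a two-finger parallel gripper is mounted at the origin on the work surface. World frame = base frame: x ahead of the robot, y to its left, z up, the work surface at z = 0. Lengths are in m, angles in rad, forces in N, time in s.
With the tool pointing down it reaches from about 0.35 to 0.9 m from the base axis. Payload 8.1 kg.
Tool frame: the origin (TCP) lies midway between the tips of the shut fingers; the grasp point (between the pads) lies 19 mm behind it (arm.tcp_to_grasp is the distance from the TCP to the grasp point, in m); z points along the fingers, y is the line along which they close (so a half turn about z gives the same grasp; the last joint's range is limited). The gripper opens to 85 mm and grips with 20 to 120 N. Pads are 22 mm wide; open, the fingers measure 114 mm over their backs; the gripper's body (76 mm by 85 mm) begins 54 mm behind the grasp point. The pads swing forward as they close: fully open they stand 13 mm farther back than shut.
Start: joints at [1.141, 0.434, 0.025, 1.573, -0.012, 1.134, -0.075], TCP at [0.201, -0.592, 0.231] pointing down, gripper open.
Joint ranges: [-2.62, 2.62], [-0.44, 2.09], [-1.27, 1.32], [0.08, 2.57], [-1.32, 4.46], [0.12, 2], [-2.74, 2.74]. Speed limits (rad/s): [2.22, 2.22, 3.01, 3.01, 3.14, 3.14, 3.14].

## Interface

Orientations are given as a 3x3 rotation matrix whose columns are the frame's x, y, z axes.
In Python, from plant import arm, imaging gives the robot as it stands. The module is installed in compiled form; this text tells all that it offers.
- The arm moves only by the tool send_rows, never from a script. Its argument "increments" is a list that holds one entry, the list of rows, each a list of 7 numbers: the closure, from 0 (fully open) to 1 (shut), then the shift along the tool's x, y, z in cm, then the turn, a rotation vector about the tool's x, y, z in rad. In form: [[[fingers, tx, ty, tz, wx, wy, wz], ...]]. A call has exactly 10 rows; each row is the pose to reach, as a shift and turn from the pose commanded when the call began, along the tool's axes at that moment; what a row does not reach only later rows make up. A row lasts 1/12 s, in which the tool goes at most 41.7 mm and 7.16 degrees, less where a joint would pass 70% of its speed; a pose out of reach is approached as far as the arm can. A call with a gripper value outside its range is refused whole. The fingers move at their own pace and stop on an object; the grip force is fixed at half the most. Time passes only in rows, so rows that repeat a pose let the fingers close, or fill a call up. It gives the time, the measured TCP pose, the force, the opening and the grip force at its end, in the units of the state.
- arm.read_state(): the state, without advancing time (a new reading comes with each control period).
- imaging.camera(name): name is "side" or "top"; returns the picture (384x512x3 uint8, blue, green, red); there is no depth.
- imaging.camera_info(name): a dict with "K" (3x3 intrinsics, pixels), "camera_from_world" (4x4, takes a point from world to camera coordinates). Camera axes: x right, y up, looking along -z (the intrinsics and any distortion apply to the point x, -y, -z); pixel columns grow to the right and rows downward; lengths in m; the calibration is good to about 2 mm. A picture is of the moment at which its call begins. camera_info takes no time and is no camera call.
- arm.finish_job(): hands the job in; it is judged then, once.
The state is a dict: "clock": time; "joint_positions": joint angles; "qvel": joint speeds; "tau": joint torques, N m; "ee_pos": TCP position; "orientation": TCP orientation; "ft_force": force on the tool from outside, world axes, zero at the start; "torque": the same for the moment, N m; "width": finger opening in m; "grip_force": force on a finger pad.
Only numpy, scipy, OpenCV 4.12 (cv2) and the standard library are available. Lean on these libraries where they do the work, as an engineer would, in place of code of your own. Each camera call takes 0.05 s, during which the arm holds its last target. There are 200 camera calls.

## Task

Swing the open yoke of the steel filtration cell over its lid until it rests against its stop, then tighten the black clamp knob clockwise, regripping as needed, until its ratchet slips: let it click over at least twice but not more than four times, and leave it tight. Let go, and do not disturb the other things on the bench.

Things in the scene. Friction and masses are not known exactly. Their poses are not given: they have to be found in the camera images.
- cell: Fixed pressure filtration cell: dark steel foot plate 270 x 120 x 12 mm, on it a steel pot 90 mm across with a lid 104 mm across, lid top 104 mm above the bench. Origin on the bench under the pot's centre; x runs from the pot to the yoke's hinge post, z up.
- hinge (a point): On the yoke's upright hinge axis, 85 mm from the pot's centre along the cell's +x. The yoke is an aluminium bar 24 mm wide, 16 mm thick, from 122 to 138 mm above the bench, turning level about this axis. It carries the clamp knob 85 mm from the hinge and the grip post 170 mm from it.
- stop (a point): Point on the square steel stop (16 x 14 mm, top 136 mm above the bench) near the end of the foot plate away from the hinge, on the face that the closed yoke's side rests against. Axes as the cell's; the bar comes to it moving towards the cell's +y.
- yoke (a joint): Swing of the yoke about its hinge, rad. 0: closed, the bar lies from the hinge along the cell's -x, against its stop, the knob's axis over the pot's centre. Grows counter-clockwise seen from above as it opens, so it closes clockwise (limit 1.6). Stiff: it stays where it is left; 2 to 3 N at the grip post moves it.
- post_grip (a point): Middle of the round steel grip post on the yoke's free end (18 mm in diameter, upright, from the bar's top at 138 mm to 188 mm above the bench); the point is 166 mm above the bench. Its axes turn with the yoke: x along the bar towards the hinge.
- knob_grip (a point): Point to grip on the axis of the black plastic clamp knob, 181 mm above the bench: a round skirt 72 mm across (top 159 mm above the bench) carrying a bar grip 72 mm long, 18 mm thick, 36 mm high (top 195 mm above the bench). x along the bar (white mark near its +x end), y across its thickness, z up. It does not rise or sink as it turns.
- collar (a point): Centre of the steel collar 84 mm across under the knob, the head of the clamp screw, 147 mm above the bench. x points to the black mark on its rim; at no slip this mark lies in line with the white mark on the knob, and it trails behind as the knob slips.
- screw (a joint): Turn of the clamp screw (the collar) relative to the yoke, rad, growing clockwise seen from above (tightening). The knob carries it round against about 0.15 N m until at 4.0 the pressure foot is hard down and it stops dead. It starts 2.0 to 3.2 rad short of that. Turning the knob back loosens it.
- ratchet (a joint): Slip of the knob on the collar, rad, clockwise; 0 at the start, within 0.1 of it while the screw turns. Once the screw is tight the spring pawl slips: over the first 0.1 rad the knob's torque climbs to 0.5 to 0.7 N m (grip firmly), drops to almost nothing as the pawl passes a tooth (a click), and so on every 0.52 rad. Clicks are at slips of 0.26, 0.79, 1.31, 1.83; the fifth, too many, at 2.36.
- dishes: Stack of clear culture dishes, 90 mm across, 30 mm high, loose beside the cell; a bystander. Origin at the centre of its underside.
- spatula: Lab spatula 180 mm long, lying beside the cell under the open yoke; a bystander. Origin at the centre of its underside.
- slidebox: Grey slide box 100 x 90 x 32 mm; a bystander. Origin at the centre of its underside.
- reagent: Amber bottle 70 mm across, 150 mm tall; a bystander. Origin at the centre of its underside.
- washbottle: White bottle 72 mm across, 170 mm tall; a bystander. Origin at the centre of its underside.
- beaker: Open beaker 80 mm across, 100 mm tall; a bystander. Origin at the centre of its underside.
- tiprack: Grey pipette tip rack 120 x 85 x 50 mm; a bystander. Origin at the centre of its underside.
- jar: White jar 64 mm across, 80 mm tall, beside the cell; a bystander. Origin at the centre of its underside.

How it is judged:
By the outcome, as a careful person would: the job done as asked, in the order asked, and still so for the second after the job is handed in, with the robot touching nothing.
It also fails if it takes over 72 s, if anything falls off the work surface, if the arm or the gripper's body presses on something with over 40 N, if the wrist force passes 120 N, or if a joint passes its speed limit or range.

## Working session

There is one attempt and no reset: what is moved stays moved. The work goes in short steps, Python scripts to look and compute and a tool call to move; the robot and the scene stay as the last step left them, time stands still between calls to the robot, and variables do not carry over. Pictures are saved under pics/ and viewed, at most 10 in all, crops included, and the job is handed in when it is done.

Besides the shell and the picture viewer there is one more tool, called after "Request:" as a command line: name --argument value ..., lists and objects as JSON in quotes. send_rows: Moves the arm, as the interface text tells. Its arguments: {"type":"object","properties":{"increments":{"type":"array","items":{"type":"array","items":{"type":"array","items":{"type":"number"}}}}},"required":["increments"]}

```bash
mkdir -p pics; ls; cat > h.py <<'E'
import numpy as np, cv2
from plant import arm, imaging
def shot(n,f=None):
    im=imaging.camera(n)
    if f: cv2.imwrite('pics/'+f,im)
    return im
def ray(n,u,v):
    I=imaging.camera_info(n);K=np.array(I['K']);T=np.array(I['camera_from_world'])
    d=np.linalg.solve(K,[u,v,1.]);d=np.array([d[0],-d[1],-d[2]])
    R=T[:3,:3];return -R.T@T[:3,3],R.T@d
def onz(n,u,v,z):
    o,d=ray(n,u,v);return o+d*(z-o[2])/d[2]
def proj(n,p):
    I=imaging.camera_info(n);K=np.array(I['K']);T=np.array(I['camera_from_world'])
    c=T[:3,:3]@np.array(p)+T[:3,3];q=K@[c[0],-c[1],-c[2]];return q[:2]/q[2]
E
python3 - <<'E'
from h import *
a=shot('top','t1.png');b=shot('side','s1.png')
print(imaging.camera_info('top'),imaging.camera_info('side'))
print(arm.read_state())
E
```

```text
pics
{'K': array([[357.82055909,   0.        , 260.07872124],
       [  0.        , 357.82055909, 191.45285313],
       [  0.        ,   0.        ,   1.        ]]), 'camera_from_world': array([[ 0.01489792, -0.99987201, -0.00583148,  0.01853353],
       [ 0.99841388,  0.014559  ,  0.05438523, -0.50363942],
       [-0.05429337, -0.00663246,  0.998503  , -1.18891109],
       [ 0.        ,  0.        ,  0.        ,  1.        ]])} {'K': array([[352.46658286,   0.        , 254.06405694],
       [  0.        , 352.46658286, 187.64796716],
       [  0.        ,   0.        ,   1.        ]]), 'camera_from_world': array([[-0.99811484, -0.06014072, -0.01224134,  0.49289065],
       [ 0.02112833, -0.52396652,  0.85147676, -0.11364898],
       [-0.05762248,  0.84961296,  0.52424944, -1.33174277],
       [ 0.        ,  0.        ,  0.        ,  1.        ]])}
{'clock': 0.1, 'joint_positions': array([ 1.14142633,  0.43516282,  0.02494804,  1.57400441, -0.0115993 ,
        1.1339567 , -0.07509922]), 'qvel': array([-0.00017757, -0.00206071,  0.00023049, -0.00445066,  0.00151135,
        0.00225038, -0.00091608]), 'tau': array([ 3.74510593e-03, -6.71757531e+01,  1.02872696e+00, -3.16905284e+01,
        1.59770442e-02,  7.09853208e-03, -5.44256284e-05]), 'ee_pos': array([ 0.20044045, -0.59152415,  0.23059887]), 'orientation': array([[ 9.47098521e-01,  3.20942495e-01, -5.54141521e-04],
       [ 3.20942953e-01, -9.47097675e-01,  1.27090234e-03],
       [-1.16939577e-04, -1.38151754e-03, -9.99999039e-01]]), 'ft_force': array([-0.75342686,  0.14962522,  0.20461316]), 'torque': array([-0.05368597,  0.01146159,  0.0175444 ]), 'grip_force': 0.0, 'width': 0.08548456085522184}
```

View pics/t1.png

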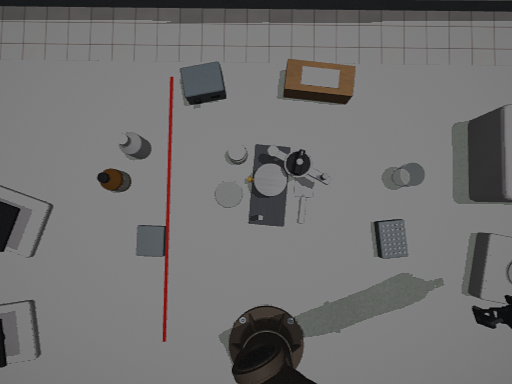

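View pics/s1.png

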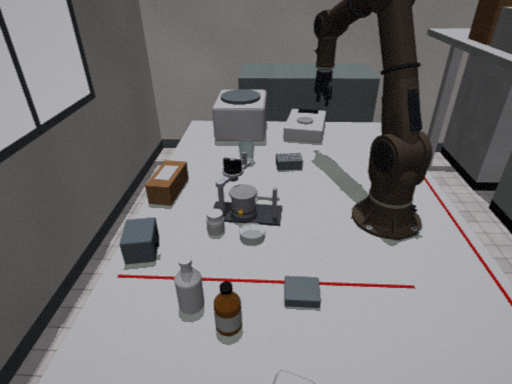

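The top view shows the cell near (270,185), hinge near (273,153), knob at (298,163) and grip post near (326,178). I'll enlarge it.

```bash
python3 - <<'E'
import cv2,numpy as np
a=cv2.imread('pics/t1.png')[130:240,210:350];b=cv2.imread('pics/s1.png')[145:255,195:335]
A=[cv2.resize(x,None,fx=5.6,fy=5.6,interpolation=cv2.INTER_CUBIC)[:, :784] for x in (a,b)]
cv2.imwrite('pics/t1c.png',A[0][:600]);
cv2.imwrite('pics/s1c.png',np.clip(A[1][:600]*1.5,0,255))
E
```

```text
[ WARN:0@0.061] global loadsave.cpp:1063 imwrite_ Unsupported depth image for selected encoder is fallbacked to CV_8U.
```

View pics/t1c.png

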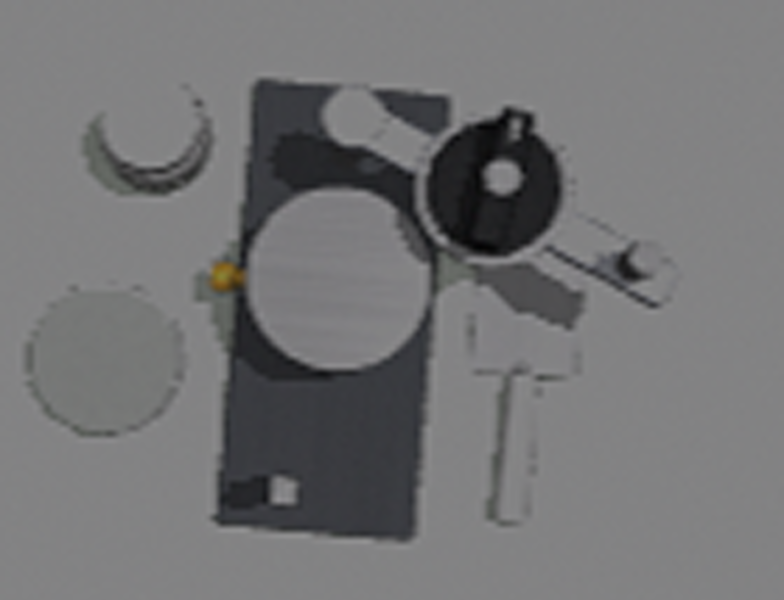

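View pics/s1c.png

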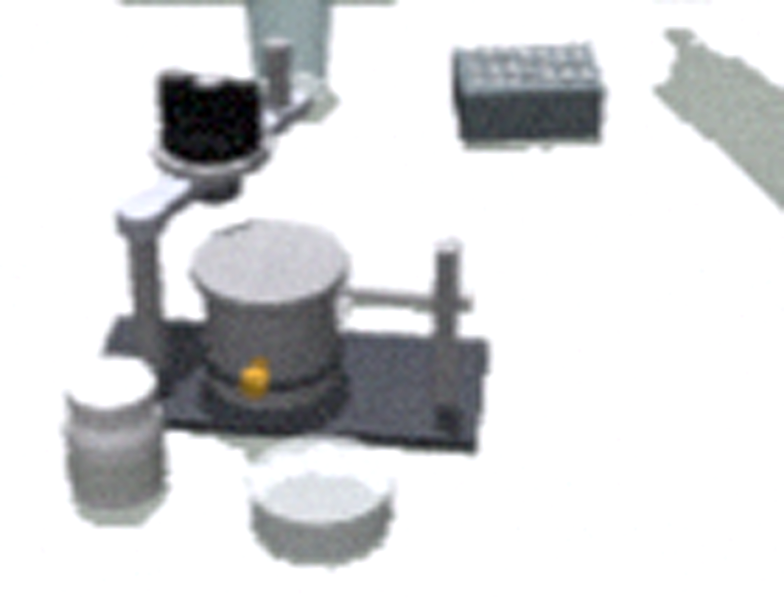

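```bash
python3 - <<'E'
from h import *
def c(x,y,z):return onz('top',(x+.5)/5.6-.5+210,(y+.5)/5.6-.5+130,z)[:2]
L=c(340,279,.104);H=c(356,117,.138);P=c(641,258,.188);K=c(493,187,.159);W=c(517,123,.195);C=c(503,176,.195)
f=[c(255,80,.012),c(449,98,.012),c(412,541,.012),c(214,519,.012)];S=c(285,491,.136)
print('lid',L,'hinge',H,'post',P,'knob',K,'mark',W,'cap',C,'stop',S,'\nfoot',f,np.mean(f,0))
a=lambda v:np.arctan2(v[1],v[0])
fx=a((f[0]+f[1]-f[2]-f[3]));print('cell x',fx,a(H-L),np.linalg.norm(H-L),'HP',np.linalg.norm(P-H),a(P-H),'HK',np.linalg.norm(K-H),a(K-H),'open',a(P-H)-fx-np.pi,'knob ang',a(W-K),a(W-C))
print('spat',c(525,345,0.01),c(505,520,.005),'jar',c(155,125,.08),'dish',c(105,360,.03))
E
```

```text
lid [ 0.53641615 -0.00591949] hinge [ 0.62151237 -0.01267329] post [ 0.54202279 -0.15858503] knob [ 0.58158684 -0.08508826] mark [ 0.60984655 -0.09355851] cap [ 0.58242368 -0.08663432] stop [0.418947   0.02277166] 
foot [array([0.66471315, 0.04516953]), array([ 0.65535039, -0.0723471 ]), array([ 0.38808531, -0.05301845]), array([0.39940546, 0.06555601])] [ 0.52688858 -0.00366   ]
cell x -0.07443444237438421 -0.07920058100342124 0.08536381782058973 HP 0.16615905163954456 -2.0696218763449523 HK 0.0826920575714759 -2.0746705125524123 open -5.1367800875603615 knob ang -0.29120793021388386 -0.24732739286837213
spat [ 0.50650645 -0.1197553 ] [ 0.40122117 -0.10918733] jar [0.62520171 0.1003005 ] dish [0.4928506  0.13097022]
```

Request:
send_rows --increments '[[[0, 4, -2.5, 0, 0, 0, -0.07], [0, 8, -5.2, 0, 0, 0, -0.14], [0, 11.4, -7.4, 0, 0, 0, -0.2], [0, 14.8, -9.6, 0, 0, 0, -0.26], [0, 18.2, -11.8, 0, 0, 0, -0.32], [0, 21.6, -14, 0, 0, 0, -0.38], [0, 25, -16.2, 0, 0, 0, -0.44], [0, 28.4, -18.4, 0, 0, 0, -0.5], [0, 31.8, -20.6, 0, 0, 0, -0.56], [0, 35.2, -22.8, 0, 0, 0, -0.62]]]'

```text
clock: 0.93
ee_pos: [0.4598, -0.2634, 0.2312]
orientation: [[0.582, 0.813, -0.0], [0.813, -0.582, -0.0], [-0.0, -0.0, -1.0]]
ft_force: [0.5, -1.0, -0.2]
width: 0.0859
grip_force: 0.0
```

Request:
send_rows --increments '[[[0, 3.5, 0.1, 0, 0, 0, -0.03], [0, 7, 0.3, 0, 0, 0, -0.06], [0, 10.5, 0.5, 0, 0, 0, -0.1], [0, 13, 0.6, 0, 0, 0, -0.12], [0, 13, 0.6, 0, 0, 0, -0.12], [0, 13, 0.6, 2, 0, 0, -0.12], [0, 13, 0.6, 4, 0, 0, -0.12], [0, 13, 0.6, 6, 0, 0, -0.12], [0, 13, 0.6, 7.5, 0, 0, -0.12], [0, 13, 0.6, 8.2, 0, 0, -0.12]]]'

```text
clock: 1.77
ee_pos: [0.5382, -0.1635, 0.1469]
orientation: [[0.484, 0.875, -0.004], [0.875, -0.484, 0.001], [-0.001, -0.004, -1.0]]
ft_force: [-0.8, -1.1, -0.2]
width: 0.0853
grip_force: 0.0
```

```bash
python3 - <<'E'
from h import *
b=shot('side');a=shot('top')
x=cv2.resize(b[140:250,190:325],None,fx=4.5,fy=4.5,interpolation=2)
cv2.imwrite('pics/s2.png',np.clip(x*1.4,0,255).astype(np.uint8))
E
```

```text
(no output)
```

View pics/s2.png

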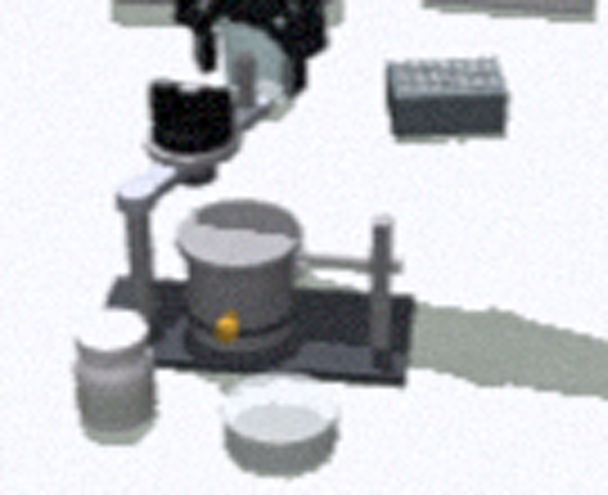

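The fingers straddle the grip post at (245,75) in the crop, so I'll close.

Request:
send_rows --increments '[[[1, 0, 0, 0, 0, 0, 0], [1, 0, 0, 0, 0, 0, 0], [1, 0, 0, 0, 0, 0, 0], [1, 0, 0, 0, 0, 0, 0], [1, 0, 0, 0, 0, 0, 0], [1, 0, 0, 0, 0, 0, 0], [1, 0, 0, 0, 0, 0, 0], [1, 0, 0, 0, 0, 0, 0], [1, 0, 0, 0, 0, 0, 0], [1, 0, 0, 0, 0, 0, 0]]]'

```text
clock: 2.7
ee_pos: [0.5403, -0.1634, 0.15]
orientation: [[0.483, 0.876, 0.001], [0.876, -0.483, -0.0], [0.0, 0.001, -1.0]]
ft_force: [-0.8, 0.3, 5.6]
width: 0.0165
grip_force: 58.4
```

Request:
send_rows --increments '[[[1, 0.03, -1.02, 0, 0, 0, 0.06], [1, 0.12, -2.04, 0, 0, 0, 0.12], [1, 0.27, -3.04, 0, 0, 0, 0.18], [1, 0.49, -4.04, 0, 0, 0, 0.24], [1, 0.76, -5.02, 0, 0, 0, 0.3], [1, 1.09, -5.99, 0, 0, 0, 0.36], [1, 1.48, -6.93, 0, 0, 0, 0.42], [1, 1.92, -7.85, 0, 0, 0, 0.48], [1, 2.42, -8.74, 0, 0, 0, 0.54], [1, 2.97, -9.6, 0, 0, 0, 0.6]]]'

```text
clock: 3.53
ee_pos: [0.4691, -0.0918, 0.1499]
orientation: [[0.895, 0.446, -0.001], [0.446, -0.895, -0.002], [-0.002, 0.001, -1.0]]
ft_force: [-5.8, -3.7, 12.4]
width: 0.0167
grip_force: 59.7
```

Request:
send_rows --increments '[[[1, 0.03, -1.02, 0, 0, 0, 0.06], [1, 0.12, -2.04, 0, 0, 0, 0.12], [1, 0.27, -3.04, 0, 0, 0, 0.18], [1, 0.49, -4.04, 0, 0, 0, 0.24], [1, 0.76, -5.02, 0, 0, 0, 0.3], [1, 1.09, -5.99, 0, 0, 0, 0.36], [1, 1.34, -6.62, 0, 0, 0, 0.4], [1, 1.62, -7.24, 0, 0, 0, 0.44], [1, 1.92, -7.85, 0, 0, 0, 0.48], [1, 2.17, -8.3, 0, 0, 0, 0.51]]]'

```text
clock: 4.37
ee_pos: [0.449, -0.0067, 0.1498]
orientation: [[0.999, -0.045, -0.005], [-0.045, -0.999, -0.001], [-0.005, 0.001, -1.0]]
ft_force: [-16.8, -1.2, 24.4]
width: 0.0168
grip_force: 61.0
```

Request:
send_rows --increments '[[[1, -0.03, 0, -0.05, 0, 0, 0], [1, -0.06, -0.1, -0.1, 0, 0, 0.005], [1, -0.1, -0.2, -0.15, 0, 0, 0.01], [1, -0.1, -0.3, -0.2, 0, 0, 0.015], [1, -0.1, -0.4, -0.2, 0, 0, 0.02], [1, -0.1, -0.5, -0.2, 0, 0, 0.025], [1, -0.1, -0.6, -0.2, 0, 0, 0.03], [1, -0.1, -0.65, -0.2, 0, 0, 0.03], [1, -0.1, -0.7, -0.2, 0, 0, 0.03], [1, -0.1, -0.7, -0.2, 0, 0, 0.03]]]'

```text
clock: 5.2
ee_pos: [0.4493, -0.0002, 0.1501]
orientation: [[0.997, -0.074, -0.005], [-0.074, -0.997, -0.001], [-0.005, 0.001, -1.0]]
ft_force: [-6.3, -1.0, -8.9]
width: 0.0162
grip_force: 58.9
```

Request:
send_rows --increments '[[[1, 0, -0.1, 0.05, 0, 0, 0.005], [1, 0, -0.15, 0.05, 0, 0, 0.01], [1, 0, -0.2, 0.05, 0, 0, 0.01], [1, 0, -0.25, 0.05, 0, 0, 0.01], [1, 0, -0.3, 0.05, 0, 0, 0.01], [1, 0, -0.35, 0.05, 0, 0, 0.01], [1, 0, -0.4, 0.05, 0, 0, 0.01], [1, 0, -0.45, 0.05, 0, 0, 0.01], [1, 0, -0.5, 0.05, 0, 0, 0.01], [1, 0, -0.5, 0.05, 0, 0, 0.01]]]'

```text
clock: 6.03
ee_pos: [0.4494, 0.002, 0.15]
orientation: [[0.996, -0.086, -0.005], [-0.086, -0.996, -0.003], [-0.005, 0.004, -1.0]]
ft_force: [-8.6, -12.5, 0.0]
width: 0.0167
grip_force: 60.1
```

Request:
send_rows --increments '[[[0, 0, -0.45, 0, 0, 0, 0], [0, 0, -0.4, 0, 0, 0, 0], [0, 0, -0.35, 0, 0, 0, 0], [0, 0, -0.3, 0, 0, 0, 0], [0, 0, -0.3, 0, 0, 0, 0], [0, 0, -0.3, -1.5, 0, 0, 0], [0, 0, -0.3, -4, 0, 0, 0], [0, 0, -0.3, -7, 0, 0, 0], [0, 0, -0.3, -9, 0, 0, 0], [0, 0, -0.3, -9, 0, 0, 0]]]'

```text
clock: 6.87
ee_pos: [0.4548, 0.0086, 0.245]
orientation: [[0.997, -0.083, 0.008], [-0.083, -0.997, 0.001], [0.007, -0.001, -1.0]]
ft_force: [1.2, -0.3, -0.0]
width: 0.0854
grip_force: 0.0
```

Request:
send_rows --increments '[[[0, -2.5, 0, -0.5, 0, 0, 0], [0, -5, 0, -0.5, 0, 0, -0.1], [0, -7.5, 0, -0.5, 0, 0, -0.2], [0, -10, 0, -0.5, 0, 0, -0.3], [0, -10, 0, -0.5, 0, 0, -0.4], [0, -10, 0, -0.5, 0, 0, -0.5], [0, -10, 0, -0.5, 0, 0, -0.6], [0, -10, 0, -0.5, 0, 0, -0.7], [0, -10, 0, -0.5, 0, 0, -0.8], [0, -10, 0, -0.5, 0, 0, -0.9]]]'

```text
clock: 7.7
ee_pos: [0.3526, 0.0165, 0.2456]
orientation: [[0.681, 0.732, 0.0], [0.732, -0.681, 0.0], [0.0, 0.0, -1.0]]
ft_force: [0.5, -0.1, 0.8]
width: 0.0853
grip_force: 0.0
```

```bash
python3 - <<'E'
from h import *
a=shot('top');print(arm.read_state()['joint_positions'])
x=cv2.resize(a[130:240,205:345],None,fx=5.6,fy=5.6,interpolation=2)[:600]
cv2.imwrite('pics/t3.png',np.clip(x*1.3,0,255).astype(np.uint8))
E
```

```text
[ 0.00617683 -0.02104626 -0.19862961  2.12681507 -0.00480889  1.03508083
 -0.93157266]
```

View pics/t3.png

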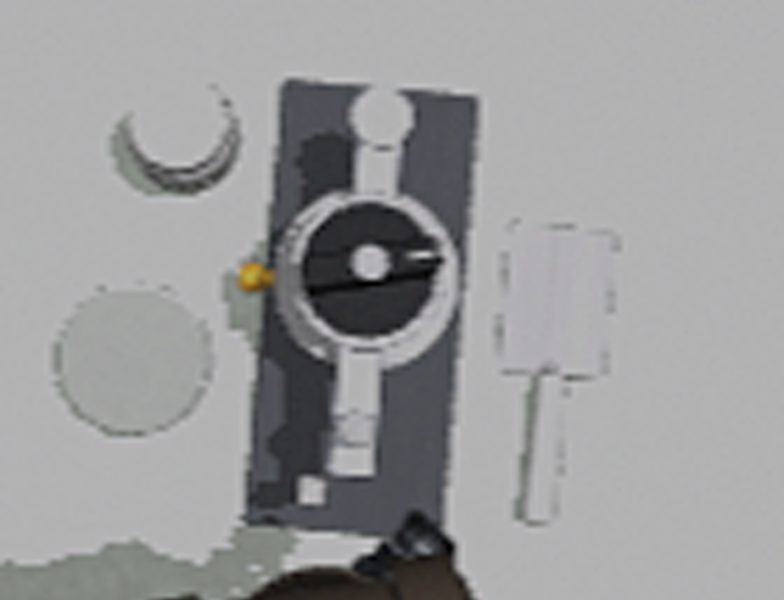

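```bash
python3 - <<'E'
from h import *
c=lambda x,y,z:onz('top',(x+.5)/5.6-.5+205,(y+.5)/5.6-.5+130,z)[:2]
print(c(370,262,.196),c(369,270,.159),c(418,254,.195))
a=c(418,254,.195)-c(370,262,.196);print(np.arctan2(a[1],a[0]))
E
```

```text
[ 0.53698099 -0.00484391] [ 0.53632366 -0.00520082] [ 0.54153048 -0.02932079]
-1.3870245711604203
```

Request:
send_rows --increments '[[[0, 1.2, 1.7, 0, 0, 0, -0.1], [0, 2.4, 3.4, 0, 0, 0, -0.2], [0, 3.6, 5.1, 0, 0, 0, -0.3], [0, 4.8, 6.8, 0, 0, 0, -0.4], [0, 6, 8.4, 0, 0, 0, -0.5], [0, 7.2, 10, 0, 0, 0, -0.6], [0, 8.4, 11.6, 0, 0, 0, -0.7], [0, 9.6, 13.2, 0, 0, 0, -0.8], [0, 10.5, 14.3, 0, 0, 0, -0.88], [0, 10.9, 14.9, 0, 0, 0, -0.93]]]'

```text
clock: 8.58
ee_pos: [0.5376, -0.0062, 0.2452]
orientation: [[-0.177, 0.984, 0.0], [0.984, 0.177, 0.0], [0.0, 0.0, -1.0]]
ft_force: [-0.3, 0.8, -0.5]
width: 0.0854
grip_force: 0.0
```

Request:
send_rows --increments '[[[0, 0, 0, 1, 0, 0, 0], [0, 0, 0, 2.5, 0, 0, 0], [0, 0, 0, 4, 0, 0, 0], [0, 0, 0, 5.5, 0, 0, 0], [0, 0, 0, 6.5, 0, 0, 0], [0, 0, 0, 7.3, 0, 0, 0], [0, 0, 0, 7.8, 0, 0, 0], [0, 0, 0, 8, 0, 0, 0], [0, 0, 0, 8, 0, 0, 0], [0, 0, 0, 8, 0, 0, 0]]]'

```text
clock: 9.42
ee_pos: [0.5361, -0.0061, 0.1662]
orientation: [[-0.175, 0.985, 0.001], [0.985, 0.175, 0.0], [-0.0, 0.001, -1.0]]
ft_force: [-0.4, 0.3, 0.8]
width: 0.0853
grip_force: 0.0
```

Request:
send_rows --increments '[[[1, 0, 0, 0, 0, 0, 0], [1, 0, 0, 0, 0, 0, 0], [1, 0, 0, 0, 0, 0, 0], [1, 0, 0, 0, 0, 0, 0], [1, 0, 0, 0, 0, 0, 0], [1, 0, 0, 0, 0, 0, 0], [1, 0, 0, 0, 0, 0, 0], [1, 0, 0, 0, 0, 0, 0], [1, 0, 0, 0, 0, 0, 0], [1, 0, 0, 0, 0, 0, 0]]]'

```text
clock: 10.25
ee_pos: [0.5369, -0.0061, 0.1663]
orientation: [[-0.175, 0.985, 0.002], [0.985, 0.175, 0.0], [-0.0, 0.002, -1.0]]
ft_force: [5.0, -0.2, 0.5]
width: 0.0171
grip_force: 61.4
```

```bash
cat > st.py <<'E'
from h import *
s=arm.read_state();R=s['orientation']
print('psi %.3f'%np.arctan2(R[1,0],R[0,0]),'clock',s['clock'],'F',s['ft_force'].round(1),'M',s['torque'].round(3),'tau7',s['tau'][6].round(3),'q',s['joint_positions'].round(2),s['ee_pos'].round(4),s['width'])
E
python3 st.py
```

```text
psi 1.747 clock 10.25 F [ 5.  -0.2  0.5] M [ 0.047 -0.97  -0.125] tau7 0.113 q [ 0.08  0.37 -0.21  1.86  0.1   0.92 -0.01] [ 0.5369 -0.0061  0.1663] 0.017086765935125883
```

Request:
send_rows --increments '[[[1, 0, 0, 0, 0, 0, 0.05], [1, 0, 0, 0, 0, 0, 0.15], [1, 0, 0, 0, 0, 0, 0.25], [1, 0, 0, 0, 0, 0, 0.35], [1, 0, 0, 0, 0, 0, 0.45], [1, 0, 0, 0, 0, 0, 0.55], [1, 0, 0, 0, 0, 0, 0.65], [1, 0, 0, 0, 0, 0, 0.75], [1, 0, 0, 0, 0, 0, 0.85], [1, 0, 0, 0, 0, 0, 0.95]]]'

```text
clock: 11.08
ee_pos: [0.536, -0.0056, 0.1663]
orientation: [[0.702, 0.712, 0.001], [0.712, -0.702, 0.001], [0.001, 0.0, -1.0]]
ft_force: [0.8, 1.3, 4.3]
width: 0.0171
grip_force: 61.9
```

```bash
python3 st.py
```

```text
psi 0.792 clock 11.0833 F [0.8 1.3 4.3] M [ 0.417 -0.119  0.175] tau7 2.103 q [-0.09  0.36 -0.    1.87  0.    0.91 -0.87] [ 0.536  -0.0056  0.1663] 0.017066719019108462
```

Request:
send_rows --increments '[[[1, 0, 0, 0, 0, 0, 0.1], [1, 0, 0, 0, 0, 0, 0.2], [1, 0, 0, 0, 0, 0, 0.3], [1, 0, 0, 0, 0, 0, 0.4], [1, 0, 0, 0, 0, 0, 0.5], [1, 0, 0, 0, 0, 0, 0.6], [1, 0, 0, 0, 0, 0, 0.7], [1, 0, 0, 0, 0, 0, 0.8], [1, 0, 0, 0, 0, 0, 0.9], [1, 0, 0, 0, 0, 0, 0.95]]]'

```text
clock: 11.92
ee_pos: [0.5358, -0.0046, 0.1662]
orientation: [[0.988, -0.157, 0.0], [-0.157, -0.988, 0.002], [-0.0, -0.002, -1.0]]
ft_force: [0.0, 4.3, 4.7]
width: 0.0173
grip_force: 62.0
```

```bash
python3 st.py
```

```text
psi -0.158 clock 11.9167 F [0.  4.3 4.7] M [ 1.106 -0.129  0.15 ] tau7 -0.035 q [-0.25  0.36  0.21  1.89 -0.1   0.91 -1.72] [ 0.5358 -0.0046  0.1662] 0.017323564456573497
```

Request:
send_rows --increments '[[[0, 0, 0, 0, 0, 0, 0], [0, 0, 0, 0, 0, 0, 0], [0, 0, 0, 0, 0, 0, 0], [0, 0, 0, 0, 0, 0, 0], [0, 0, 0, 0, 0, 0, 0], [0, 0, 0, -1, 0, 0, 0], [0, 0, 0, -2.5, 0, 0, 0], [0, 0, 0, -4, 0, 0, 0], [0, 0, 0, -5.5, 0, 0, 0], [0, 0, 0, -6, 0, 0, 0]]]'

```text
clock: 12.75
ee_pos: [0.5369, -0.0063, 0.2285]
orientation: [[0.988, -0.153, 0.003], [-0.153, -0.988, 0.0], [0.003, -0.001, -1.0]]
ft_force: [-0.4, 0.5, 0.3]
width: 0.0851
grip_force: 0.0
```

Request:
send_rows --increments '[[[0, 0, 0, 0, 0, 0, -0.12], [0, 0, 0, 0, 0, 0, -0.24], [0, 0, 0, 0, 0, 0, -0.36], [0, 0, 0, 0, 0, 0, -0.48], [0, 0, 0, 0, 0, 0, -0.6], [0, 0, 0, 0, 0, 0, -0.72], [0, 0, 0, 0, 0, 0, -0.84], [0, 0, 0, 0, 0, 0, -0.96], [0, 0, 0, 0, 0, 0, -1.08], [0, 0, 0, 0, 0, 0, -1.2]]]'

```text
clock: 13.58
ee_pos: [0.5356, -0.0063, 0.2258]
orientation: [[0.495, 0.869, -0.0], [0.869, -0.495, -0.0], [-0.0, -0.0, -1.0]]
ft_force: [0.7, 0.1, -0.1]
width: 0.0852
grip_force: 0.0
```

Request:
send_rows --increments '[[[0, 0, 0, 0, 0, 0, -0.12], [0, 0, 0, 0, 0, 0, -0.24], [0, 0, 0, 0, 0, 0, -0.36], [0, 0, 0, 0, 0, 0, -0.48], [0, 0, 0, 0, 0, 0, -0.6], [0, 0, 0, 0, 0, 0, -0.72], [0, 0, 0, 0, 0, 0, -0.84], [0, 0, 0, 0, 0, 0, -0.96], [0, 0, 0, 0, 0, 0, -1.08], [0, 0, 0, 0, 0, 0, -1.2]]]'

```text
clock: 14.42
ee_pos: [0.5356, -0.0064, 0.2258]
orientation: [[-0.63, 0.776, -0.0], [0.776, 0.63, -0.0], [0.0, -0.0, -1.0]]
ft_force: [-0.5, 0.1, 0.6]
width: 0.0854
grip_force: 0.0
```

```bash
python3 st.py
```

```text
psi 2.253 clock 14.4167 F [-0.5  0.1  0.6] M [ 0.034  0.015 -0.02 ] tau7 -2.816 q [ 0.09  0.31 -0.23  1.78  0.08  1.06  0.51] [ 0.5356 -0.0064  0.2258] 0.08539261784937018
```

Request:
send_rows --increments '[[[0, 0.08, 0.06, 0, 0, 0, -0.12], [0, 0.08, 0.06, 0, 0, 0, -0.24], [0, 0.08, 0.06, 0, 0, 0, -0.36], [0, 0.08, 0.06, 0, 0, 0, -0.48], [0, 0.08, 0.06, 0, 0, 0, -0.6], [0, 0.08, 0.06, 0, 0, 0, -0.7], [0, 0.08, 0.06, 0, 0, 0, -0.73], [0, 0.08, 0.06, 1, 0, 0, -0.73], [0, 0.08, 0.06, 2.5, 0, 0, -0.73], [0, 0.08, 0.06, 4, 0, 0, -0.73]]]'

```text
clock: 15.25
ee_pos: [0.5357, -0.0054, 0.185]
orientation: [[-0.986, 0.166, 0.001], [0.166, 0.986, -0.0], [-0.001, -0.0, -1.0]]
ft_force: [0.4, 0.2, -0.6]
width: 0.0854
grip_force: 0.0
```

Request:
send_rows --increments '[[[0, 0, 0, 1, 0, 0, 0], [0, 0, 0, 1.8, 0, 0, 0], [0, 0, 0, 2, 0, 0, 0], [1, 0, 0, 2, 0, 0, 0], [1, 0, 0, 2, 0, 0, 0], [1, 0, 0, 2, 0, 0, 0], [1, 0, 0, 2, 0, 0, 0], [1, 0, 0, 2, 0, 0, 0], [1, 0, 0, 2, 0, 0, 0], [1, 0, 0, 2, 0, 0, 0]]]'

```text
clock: 16.08
ee_pos: [0.5361, -0.005, 0.1664]
orientation: [[-0.986, 0.164, 0.001], [0.164, 0.986, -0.0], [-0.001, 0.0, -1.0]]
ft_force: [-0.9, 0.5, 5.1]
width: 0.017
grip_force: 60.1
```

```bash
python3 st.py
```

```text
psi 2.977 clock 16.0833 F [-0.9  0.5  5.1] M [0.054 0.281 0.079] tau7 -0.086 q [ 0.18  0.39 -0.36  1.85  0.16  0.93  1.16] [ 0.5361 -0.005   0.1664] 0.017044356030940802
```

Request:
send_rows --increments '[[[1, 0, 0, 0, 0, 0, 0.03], [1, 0, 0, 0, 0, 0, 0.06], [1, 0, 0, 0, 0, 0, 0.09], [1, 0, 0, 0, 0, 0, 0.12], [1, 0, 0, 0, 0, 0, 0.15], [1, 0, 0, 0, 0, 0, 0.18], [1, 0, 0, 0, 0, 0, 0.2], [1, 0, 0, 0, 0, 0, 0.2], [1, 0, 0, 0, 0, 0, 0.2], [1, 0, 0, 0, 0, 0, 0.2]]]'

```text
clock: 16.92
ee_pos: [0.5361, -0.0048, 0.1664]
orientation: [[-0.934, 0.357, 0.001], [0.357, 0.934, 0.0], [-0.001, 0.001, -1.0]]
ft_force: [-0.2, 1.1, 5.5]
width: 0.0174
grip_force: 60.2
```

```bash
python3 st.py
```

```text
psi 2.777 clock 16.9167 F [-0.2  1.1  5.5] M [ 0.149  0.325 -0.07 ] tau7 0.128 q [ 0.15  0.38 -0.31  1.85  0.14  0.93  0.98] [ 0.5361 -0.0048  0.1664] 0.017389204455144674
```

Request:
send_rows --increments '[[[1, 0, 0, 0, 0, 0, 0.03], [1, 0, 0, 0, 0, 0, 0.06], [1, 0, 0, 0, 0, 0, 0.09], [1, 0, 0, 0, 0, 0, 0.12], [1, 0, 0, 0, 0, 0, 0.15], [1, 0, 0, 0, 0, 0, 0.18], [1, 0, 0, 0, 0, 0, 0.2], [1, 0, 0, 0, 0, 0, 0.2], [1, 0, 0, 0, 0, 0, 0.2], [1, 0, 0, 0, 0, 0, 0.2]]]'

```text
clock: 17.75
ee_pos: [0.5362, -0.0046, 0.1664]
orientation: [[-0.845, 0.535, 0.001], [0.535, 0.845, 0.0], [-0.001, 0.001, -1.0]]
ft_force: [-0.9, 2.2, 4.9]
width: 0.0169
grip_force: 60.2
```

```bash
python3 st.py
```

```text
psi 2.577 clock 17.75 F [-0.9  2.2  4.9] M [ 0.295  0.237 -0.101] tau7 0.126 q [ 0.11  0.38 -0.27  1.86  0.12  0.92  0.8 ] [ 0.5362 -0.0046  0.1664] 0.016859775253180404
```

Request:
send_rows --increments '[[[1, 0, 0, 0, 0, 0, 0.03], [1, 0, 0, 0, 0, 0, 0.06], [1, 0, 0, 0, 0, 0, 0.09], [1, 0, 0, 0, 0, 0, 0.12], [1, 0, 0, 0, 0, 0, 0.15], [1, 0, 0, 0, 0, 0, 0.18], [1, 0, 0, 0, 0, 0, 0.2], [1, 0, 0, 0, 0, 0, 0.2], [1, 0, 0, 0, 0, 0, 0.2], [1, 0, 0, 0, 0, 0, 0.2]]]'

```text
clock: 18.58
ee_pos: [0.5363, -0.0045, 0.1664]
orientation: [[-0.722, 0.692, 0.001], [0.692, 0.722, 0.001], [-0.001, 0.001, -1.0]]
ft_force: [-0.2, 2.2, 5.1]
width: 0.0172
grip_force: 60.2
```

```bash
python3 st.py
```

```text
psi 2.377 clock 18.5833 F [-0.2  2.2  5.1] M [ 0.422  0.143 -0.17 ] tau7 0.11 q [ 0.08  0.37 -0.22  1.86  0.1   0.92  0.62] [ 0.5363 -0.0045  0.1664] 0.017188694058708747
```

Request:
send_rows --increments '[[[1, 0, 0, 0, 0, 0, 0.02], [1, 0, 0, 0, 0, 0, 0.04], [1, 0, 0, 0, 0, 0, 0.06], [1, 0, 0, 0, 0, 0, 0.08], [1, 0, 0, 0, 0, 0, 0.1], [1, 0, 0, 0, 0, 0, 0.12], [1, 0, 0, 0, 0, 0, 0.14], [1, 0, 0, 0, 0, 0, 0.16], [1, 0, 0, 0, 0, 0, 0.18], [1, 0, 0, 0, 0, 0, 0.2]]]'

```text
clock: 19.42
ee_pos: [0.5363, -0.0044, 0.1664]
orientation: [[-0.57, 0.822, 0.001], [0.822, 0.57, 0.001], [-0.0, 0.001, -1.0]]
ft_force: [0.0, 2.9, 5.1]
width: 0.0169
grip_force: 60.4
```

```bash
python3 st.py
```

```text
psi 2.177 clock 19.4167 F [0.  2.9 5.1] M [0.414 0.154 0.463] tau7 0.002 q [ 0.05  0.37 -0.18  1.86  0.08  0.92  0.44] [ 0.5363 -0.0044  0.1664] 0.01690406814083746
```

Request:
send_rows --increments '[[[1, 0, 0, 0, 0, 0, 0.02], [1, 0, 0, 0, 0, 0, 0.04], [1, 0, 0, 0, 0, 0, 0.06], [1, 0, 0, 0, 0, 0, 0.08], [1, 0, 0, 0, 0, 0, 0.1], [1, 0, 0, 0, 0, 0, 0.12], [1, 0, 0, 0, 0, 0, 0.13], [1, 0, 0, 0, 0, 0, 0.14], [1, 0, 0, 0, 0, 0, 0.15], [1, 0, 0, 0, 0, 0, 0.16]]]'

```text
clock: 20.25
ee_pos: [0.5363, -0.0039, 0.1664]
orientation: [[-0.433, 0.901, 0.001], [0.901, 0.433, 0.001], [0.0, 0.002, -1.0]]
ft_force: [-0.2, 2.4, 5.1]
width: 0.0168
grip_force: 61.3
```

```bash
python3 st.py
```

```text
psi 2.019 clock 20.25 F [-0.2  2.4  5.1] M [0.623 0.111 0.913] tau7 -0.686 q [ 0.02  0.36 -0.14  1.86  0.06  0.92  0.29] [ 0.5363 -0.0039  0.1664] 0.016753156685962688
```

Request:
send_rows --increments '[[[1, 0, 0, 0, 0, 0, 0.02], [1, 0, 0, 0, 0, 0, 0.04], [1, 0, 0, 0, 0, 0, 0.06], [1, 0, 0, 0, 0, 0, 0.08], [1, 0, 0, 0, 0, 0, 0.1], [1, 0, 0, 0, 0, 0, 0.12], [1, 0, 0, 0, 0, 0, 0.13], [1, 0, 0, 0, 0, 0, 0.14], [1, 0, 0, 0, 0, 0, 0.15], [1, 0, 0, 0, 0, 0, 0.16]]]'

```text
clock: 21.08
ee_pos: [0.5366, -0.0044, 0.1664]
orientation: [[-0.281, 0.96, 0.002], [0.96, 0.281, 0.001], [0.0, 0.002, -1.0]]
ft_force: [3.2, 4.0, 5.7]
width: 0.0173
grip_force: 60.5
```

```bash
python3 st.py
```

```text
psi 1.856 clock 21.0833 F [3.2 4.  5.7] M [ 0.827 -0.507  0.142] tau7 0.136 q [-0.01  0.36 -0.11  1.87  0.05  0.91  0.15] [ 0.5366 -0.0044  0.1664] 0.017295240061990663
```

Request:
send_rows --increments '[[[1, 0, 0, 0, 0, 0, 0.04], [1, 0, 0, 0, 0, 0, 0.08], [1, 0, 0, 0, 0, 0, 0.12], [1, 0, 0, 0, 0, 0, 0.16], [1, 0, 0, 0, 0, 0, 0.2], [1, 0, 0, 0, 0, 0, 0.24], [1, 0, 0, 0, 0, 0, 0.27], [1, 0, 0, 0, 0, 0, 0.29], [1, 0, 0, 0, 0, 0, 0.31], [1, 0, 0, 0, 0, 0, 0.33]]]'

```text
clock: 21.92
ee_pos: [0.5367, -0.0039, 0.1664]
orientation: [[0.043, 0.999, 0.002], [0.999, -0.044, 0.001], [0.001, 0.002, -1.0]]
ft_force: [1.4, 5.8, 6.1]
width: 0.0171
grip_force: 61.1
```

```bash
python3 st.py
```

```text
psi 1.527 clock 21.9167 F [1.4 5.8 6.1] M [ 1.34  -0.44   0.795] tau7 -0.383 q [-0.07  0.36 -0.03  1.87  0.01  0.91 -0.15] [ 0.5367 -0.0039  0.1664] 0.017082594091786352
```

Request:
send_rows --increments '[[[1, 0, 0, 0, 0, 0, 0.02], [1, 0, 0, 0, 0, 0, 0.04], [1, 0, 0, 0, 0, 0, 0.06], [1, 0, 0, 0, 0, 0, 0.08], [1, 0, 0, 0, 0, 0, 0.1], [1, 0, 0, 0, 0, 0, 0.12], [1, 0, 0, 0, 0, 0, 0.14], [1, 0, 0, 0, 0, 0, 0.16], [1, 0, 0, 0, 0, 0, 0.18], [1, 0, 0, 0, 0, 0, 0.2]]]'

```text
clock: 22.75
ee_pos: [0.5371, -0.0044, 0.1664]
orientation: [[0.243, 0.97, 0.003], [0.97, -0.243, 0.001], [0.001, 0.002, -1.0]]
ft_force: [4.0, 3.9, 1.6]
width: 0.0169
grip_force: 59.8
```

```bash
python3 st.py
```

```text
psi 1.326 clock 22.75 F [4.  3.9 1.6] M [ 0.819 -0.827  0.139] tau7 0.375 q [-0.1   0.36  0.01  1.87 -0.01  0.91 -0.33] [ 0.5371 -0.0044  0.1664] 0.016871517880508825
```

Request:
send_rows --increments '[[[1, 0, 0, 0, 0, 0, 0.04], [1, 0, 0, 0, 0, 0, 0.08], [1, 0, 0, 0, 0, 0, 0.12], [1, 0, 0, 0, 0, 0, 0.16], [1, 0, 0, 0, 0, 0, 0.2], [1, 0, 0, 0, 0, 0, 0.24], [1, 0, 0, 0, 0, 0, 0.27], [1, 0, 0, 0, 0, 0, 0.29], [1, 0, 0, 0, 0, 0, 0.31], [1, 0, 0, 0, 0, 0, 0.33]]]'

```text
clock: 23.58
ee_pos: [0.5372, -0.0038, 0.1664]
orientation: [[0.542, 0.84, 0.003], [0.84, -0.542, 0.001], [0.003, 0.002, -1.0]]
ft_force: [4.5, 6.2, 4.2]
width: 0.0168
grip_force: 61.0
```

```bash
python3 st.py
```

```text
psi 0.997 clock 23.5833 F [4.5 6.2 4.2] M [ 1.353 -0.819  0.93 ] tau7 -0.416 q [-0.16  0.36  0.08  1.88 -0.04  0.91 -0.63] [ 0.5372 -0.0038  0.1664] 0.01677471603906435
```

Request:
send_rows --increments '[[[1, 0, 0, 0, 0, 0, 0.02], [1, 0, 0, 0, 0, 0, 0.04], [1, 0, 0, 0, 0, 0, 0.06], [1, 0, 0, 0, 0, 0, 0.08], [1, 0, 0, 0, 0, 0, 0.1], [1, 0, 0, 0, 0, 0, 0.12], [1, 0, 0, 0, 0, 0, 0.14], [1, 0, 0, 0, 0, 0, 0.16], [1, 0, 0, 0, 0, 0, 0.18], [1, 0, 0, 0, 0, 0, 0.2]]]'

```text
clock: 24.42
ee_pos: [0.5376, -0.0045, 0.1664]
orientation: [[0.7, 0.714, 0.004], [0.714, -0.7, 0.001], [0.003, 0.002, -1.0]]
ft_force: [5.5, 1.2, 2.6]
width: 0.0171
grip_force: 59.8
```

```bash
python3 st.py
```

```text
psi 0.796 clock 24.4167 F [5.5 1.2 2.6] M [ 0.469 -1.133 -0.097] tau7 0.588 q [-0.19  0.36  0.13  1.88 -0.06  0.9  -0.81] [ 0.5376 -0.0045  0.1664] 0.017127751671623156
```

Three clicks. Now let go, lift, back off and check the marks.

Request:
send_rows --increments '[[[0, 0, 0, 0, 0, 0, 0], [0, 0, 0, 0, 0, 0, 0], [0, 0, 0, 0, 0, 0, 0], [0, 0, 0, 0, 0, 0, 0], [0, 0, 0, 0, 0, 0, 0], [0, 0, 0, -1, 0, 0, 0], [0, 0, 0, -3, 0, 0, 0], [0, 0, 0, -5, 0, 0, 0], [0, 0, 0, -7, 0, 0, 0], [0, 0, 0, -8, 0, 0, 0]]]'

```text
clock: 25.25
ee_pos: [0.5366, -0.0053, 0.2488]
orientation: [[0.699, 0.715, 0.003], [0.715, -0.699, 0.0], [0.002, 0.002, -1.0]]
ft_force: [0.2, 0.0, 0.1]
width: 0.0854
grip_force: 0.0
```

Request:
send_rows --increments '[[[0, -1.2, -1.2, 0, 0, 0, 0], [0, -2.4, -2.4, 0, 0, 0, 0], [0, -3.6, -3.6, 0, 0, 0, 0], [0, -4.8, -4.8, 0, 0, 0, 0], [0, -6, -6, 0, 0, 0, 0], [0, -7.2, -7.2, 0, 0, 0, 0], [0, -8.4, -8.4, 0, 0, 0, 0], [0, -9.6, -9.6, 0, 0, 0, 0], [0, -10.8, -10.8, 0, 0, 0, 0], [0, -12, -12, 0, 0, 0, 0]]]'

```text
clock: 26.08
ee_pos: [0.3651, -0.0072, 0.2459]
orientation: [[0.699, 0.715, -0.0], [0.715, -0.699, -0.0], [-0.0, 0.0, -1.0]]
ft_force: [-0.1, 0.1, 0.3]
width: 0.0855
grip_force: 0.0
```

```bash
python3 - <<'E'
from h import *
a=shot('top')
x=cv2.resize(a[130:240,205:345],None,fx=5.6,fy=5.6,interpolation=2)[:600]
cv2.imwrite('pics/t4.png',np.clip(x*1.3,0,255).astype(np.uint8))
E
```

View pics/t4.png

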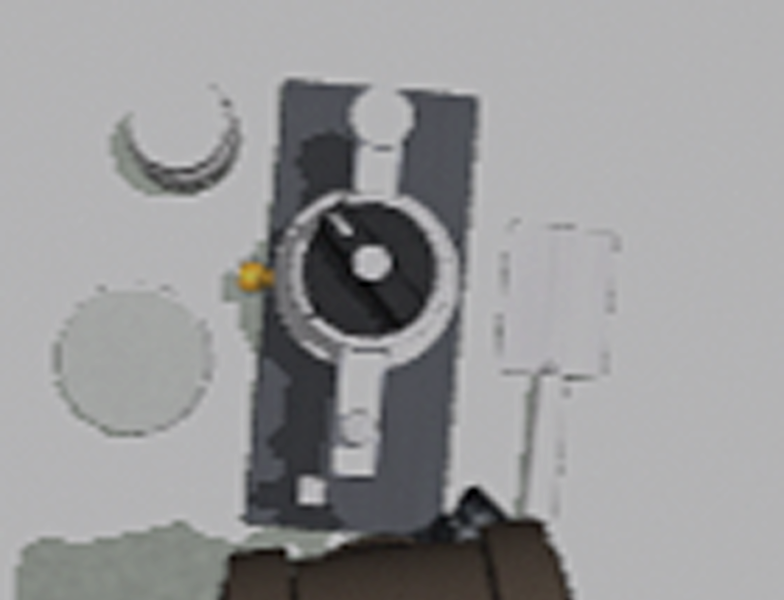

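White mark at (342,225), black collar mark near (312,320): about 90° behind, consistent with 3 clicks. The bar's end edge looks shifted about 5 crop pixels away from the stop, so I'll measure it.

```bash
python3 - <<'E'
from h import *
for f in('t3','t4'):
    g=cv2.imread(f'pics/{f}.png',0).astype(int)
    for r in (380,400,460): print(f,r,g[r,316:396:4])
a=cv2.cvtColor(cv2.imread('pics/t3.png'),6)[340:480,320:400].astype(np.float32);b=cv2.cvtColor(cv2.imread('pics/t4.png'),6)[340:480,320:400].astype(np.float32)
for s in (slice(0,60),slice(60,140)): print(cv2.phaseCorrelate(a[s],b[s]))
A=cv2.cvtColor(cv2.imread('pics/t3.png'),6)[80:190,320:420].astype(np.float32);B=cv2.cvtColor(cv2.imread('pics/t4.png'),6)[80:190,320:420].astype(np.float32);print('hinge',cv2.phaseCorrelate(A,B))
E
```

```text
t3 380 [ 51  50  54  60  61 103 156 184 182 178 179 178 179 182 182 167 114  69
  78  79]
t3 400 [ 53  49  53  68  96 136 169 180 180 179 179 179 179 183 183 166 106  57
  75  79]
t3 460 [ 53  58  78 110 145 174 184 180 179 179 179 180 185 178 146  81  62  81
  79  78]
t4 380 [ 53  51  52  50  40  89 154 185 184 180 180 179 179 182 182 175 145 106
  80  75]
t4 400 [ 51  50  58  68  72 109 157 184 183 180 180 180 180 184 184 170 121  76
  79  79]
t4 460 [ 52  62  67  81 123 170 189 180 180 180 180 180 184 179 159 118  84  74
  78  80]
((0.031941105905744394, 0.09390850101354076), 0.759095219274362)
((-0.09861743096038111, 0.08238659114596203), 0.5926608619093895)
hinge ((-0.045468413584877965, -0.04195685938994842), 0.9378561607996623)
```

The bar crept open about 1 mm (~0.008 rad) during tightening. I'll nudge the post back to the stop with shut fingers from the -y side.

Request:
send_rows --increments '[[[1, 0.3, 1, 0, 0, 0, 0.09], [1, 0.6, 2, 0, 0, 0, 0.18], [1, 0.9, 3, 0, 0, 0, 0.27], [1, 1.2, 4, 0, 0, 0, 0.36], [1, 1.5, 5, 0, 0, 0, 0.45], [1, 1.8, 6, 0, 0, 0, 0.54], [1, 2.1, 7, 0, 0, 0, 0.63], [1, 2.4, 8.2, 0, 0, 0, 0.72], [1, 2.6, 9.2, 0, 0, 0, 0.81], [1, 2.65, 9.6, 0, 0, 0, 0.88]]]'

```text
clock: 26.97
ee_pos: [0.4543, -0.056, 0.2459]
orientation: [[0.996, -0.089, 0.0], [-0.089, -0.996, -0.001], [0.0, 0.0, -1.0]]
ft_force: [-0.5, 0.3, 0.5]
width: -0.0002
grip_force: 0.0
```

Request:
send_rows --increments '[[[1, 0, 0, 1.5, 0, 0, 0], [1, 0, 0, 3, 0, 0, 0], [1, 0, 0, 4.5, 0, 0, 0], [1, 0, 0, 6, 0, 0, 0], [1, 0, 0, 7.5, 0, 0, 0], [1, 0, 0, 8.5, 0, 0, 0], [1, 0, 0, 8.9, 0, 0, 0], [1, 0, 0, 8.9, 0, 0, 0], [1, 0, 0, 8.9, 0, 0, 0], [1, 0, 0, 8.9, 0, 0, 0]]]'

```text
clock: 27.8
ee_pos: [0.4538, -0.0553, 0.1575]
orientation: [[0.997, -0.083, 0.001], [-0.083, -0.997, -0.0], [0.001, -0.0, -1.0]]
ft_force: [-0.5, 0.2, -0.4]
width: -0.0004
grip_force: 0.0
```

Request:
send_rows --increments '[[[1, 0, -0.4, 0, 0, 0, 0], [1, 0, -0.8, 0, 0, 0, 0], [1, 0, -1.2, 0, 0, 0, 0], [1, 0, -1.6, 0, 0, 0, 0], [1, 0, -2, 0, 0, 0, 0], [1, 0, -2.3, 0, 0, 0, 0], [1, 0, -2.5, 0, 0, 0, 0], [1, 0, -2.7, 0, 0, 0, 0], [1, 0, -2.8, 0, 0, 0, 0], [1, 0, -2.9, 0, 0, 0, 0]]]'

```text
clock: 28.63
ee_pos: [0.4556, -0.0263, 0.1568]
orientation: [[0.997, -0.083, -0.0], [-0.083, -0.997, -0.0], [-0.0, 0.0, -1.0]]
ft_force: [-0.2, -0.2, 0.4]
width: -0.0002
grip_force: 0.0
```

Request:
send_rows --increments '[[[1, 0, -0.1, 0, 0, 0, 0], [1, 0, -0.2, 0, 0, 0, 0], [1, 0, -0.3, 0, 0, 0, 0], [1, 0, -0.4, 0, 0, 0, 0], [1, 0, -0.45, 0, 0, 0, 0], [1, 0, -0.5, 0, 0, 0, 0], [1, 0, -0.55, 0, 0, 0, 0], [1, 0, -0.6, 0, 0, 0, 0], [1, 0, -0.65, 0, 0, 0, 0], [1, 0, -0.7, 0, 0, 0, 0]]]'

```text
clock: 29.47
ee_pos: [0.456, -0.0212, 0.1568]
orientation: [[0.996, -0.085, -0.0], [-0.085, -0.996, -0.002], [-0.0, 0.002, -1.0]]
ft_force: [-1.3, -10.1, 1.8]
width: 0.0002
grip_force: 5.3
```

Request:
send_rows --increments '[[[1, 0, -0.05, 0, 0, 0, 0], [1, 0, -0.1, 0, 0, 0, 0], [1, 0, -0.15, 0, 0, 0, 0], [1, 0, -0.2, 0, 0, 0, 0], [1, 0, -0.2, 0, 0, 0, 0], [1, 0, -0.2, 0, 0, 0, 0], [1, 0, -0.2, 0, 0, 0, 0], [1, 0, -0.2, 0, 0, 0, 0], [1, 0, -0.2, 0, 0, 0, 0], [1, 0, -0.2, 0, 0, 0, 0]]]'

```text
clock: 30.3
ee_pos: [0.4559, -0.0211, 0.1568]
orientation: [[0.996, -0.086, -0.001], [-0.086, -0.996, -0.004], [-0.0, 0.004, -1.0]]
ft_force: [-1.8, -15.3, 2.5]
width: -0.0003
grip_force: 8.0
```

Request:
send_rows --increments '[[[1, 0, 0.4, 0, 0, 0, 0], [1, 0, 0.8, 0, 0, 0, 0], [1, 0, 1.5, 0, 0, 0, 0], [1, 0, 2.5, 0, 0, 0, 0], [1, 0, 3, -1, 0, 0, 0], [1, 0, 3, -3, 0, 0, 0], [1, 0, 3, -5, 0, 0, 0], [1, 0, 3, -7, 0, 0, 0], [1, 0, 3, -9, 0, 0, 0], [1, 0, 3, -10, 0, 0, 0]]]'

```text
clock: 31.13
ee_pos: [0.4547, -0.0478, 0.259]
orientation: [[0.997, -0.084, 0.003], [-0.084, -0.997, 0.0], [0.003, -0.001, -1.0]]
ft_force: [0.1, -0.6, 0.4]
width: 0.0
grip_force: 0.0
```

Request:
send_rows --increments '[[[1, -1, 0, 0, 0, 0, 0], [1, -2, 0, 0, 0, 0, 0], [1, -3, 0, 0, 0, 0, 0], [1, -4, 0, 0, 0, 0, 0], [1, -5, 0, 0, 0, 0, 0], [1, -6, 0, 0, 0, 0, 0], [1, -7, 0, 0, 0, 0, 0], [1, -8, 0, 0, 0, 0, 0], [1, -9, 0, 0, 0, 0, 0], [1, -9, 0, 0, 0, 0, 0]]]'

```text
clock: 31.97
ee_pos: [0.3622, -0.0397, 0.2567]
orientation: [[0.997, -0.083, -0.001], [-0.083, -0.997, 0.0], [-0.001, -0.0, -1.0]]
ft_force: [-0.5, -0.4, -0.0]
width: -0.0003
grip_force: 0.0
```

```bash
python3 - <<'E'
from h import *
a=shot('top')
x=cv2.resize(a[130:240,205:345],None,fx=5.6,fy=5.6,interpolation=2)[:600]
x=np.clip(x*1.3,0,255).astype(np.uint8);cv2.imwrite('pics/t5.png',x)
for f in('t3','t4','t5'):
    g=cv2.imread(f'pics/{f}.png',0).astype(int)
    for r in (400,460): print(f,r,g[r,316:396:4])
E
```

```text
t3 400 [ 53  49  53  68  96 136 169 180 180 179 179 179 179 183 183 166 106  57
  75  79]
t3 460 [ 53  58  78 110 145 174 184 180 179 179 179 180 185 178 146  81  62  81
  79  78]
t4 400 [ 51  50  58  68  72 109 157 184 183 180 180 180 180 184 184 170 121  76
  79  79]
t4 460 [ 52  62  67  81 123 170 189 180 180 180 180 180 184 179 159 118  84  74
  78  80]
t5 400 [ 54  51  54  70  98 137 170 183 182 180 180 179 180 184 184 167 106  57
  78  82]
t5 460 [ 52  58  78 111 145 176 187 180 180 180 180 180 187 180 148  80  62  81
  79  79]
```

View pics/t5.png

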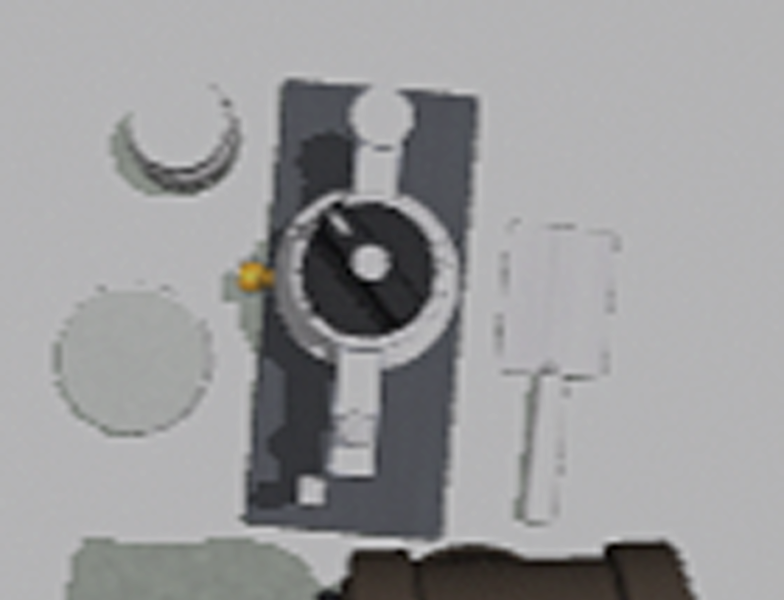

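The yoke is back on its stop, with edges matching the closed picture to the pixel. One side look at the collar mark before handing in.

```bash
python3 - <<'E'
from h import *
a=shot('side');u,v=proj('side',[.536,-.005,.155]).astype(int)
x=cv2.resize(a[v-30:v+60,u-60:u+60],None,fx=6.5,fy=6.5,interpolation=2)
cv2.imwrite('pics/s5.png',np.clip(x*1.5,0,255).astype(np.uint8))
E
```

```text
(no output)
```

View pics/s5.png

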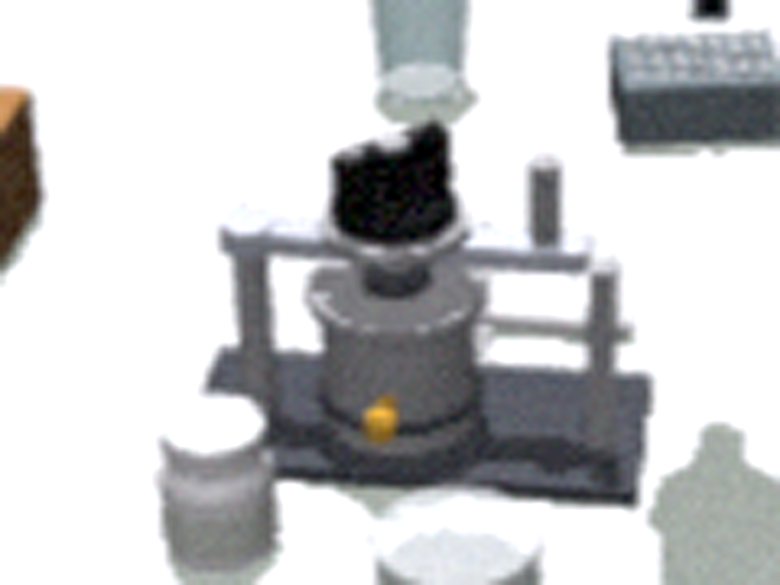

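The yoke is closed on its stop (590,265), the knob is over the pot, and bystanders are in place. The collar mark is too small to read clearly here, with a faint dark spot near (435,240), but the torque readings show three clicks.

```bash
python3 -c "
from plant import arm
print(arm.finish_job())"
```

```text
the job is handed in; nothing more can be done
None
```

The job is handed in at about 32 s: the yoke is against its stop, and the knob is tightened until the ratchet slipped three times by the torque readings (the collar mark was too faint to confirm it); the yoke crept about 1 mm open during tightening, so I nudged it back onto the stop afterwards, and nothing else near the cell appears to have moved.

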